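# Open the vent of the waste canister

## Robot

A 6-joint arm with a two-finger parallel gripper is mounted at the origin on a cart in front of the work surface, level with it; the furniture and walls round the work are solid. World frame = base frame: x ahead of the robot, y to its left, z up, the work surface at z = 0. Lengths are in mm, angles in rad, forces in N, time in s.
With the tool pointing down it reaches from about 350 to 875 mm from the base axis. Payload 4.2 kg.
Tool frame: the origin (TCP) lies between the finger pads; the fingertips stand 14 mm ahead of it and the grasp point (between the pads) lies 5 mm behind it; z points along the fingers, y is the line along which they close (so a half turn about z gives the same grasp; the last joint's range is limited). The gripper opens to 85 mm and grips with 20 to 120 N. Pads are 22 mm wide; open, the fingers measure 114 mm over their backs; the gripper's body (76 mm by 85 mm) begins 54 mm behind the grasp point. The pads swing forward as they close: fully open they stand 13 mm farther back than shut.
Start: joints at [1.427, 0.385, 0.008, 0, -1.194, -0.259], TCP at [244.964, 574.971, 245.312] pointing down, gripper open.
Joint ranges: [-3.14, 3.14], [-1.21, 2.06], [-1.07, 1.41], [-3.16, 2.05], [-2.99, -0.16], [-3.1, 3.1]. Speed limits (rad/s): [2.79, 2.79, 3.14, 3.14, 3.14, 3.14].

## Interface

Orientations are given as a unit quaternion [x, y, z, w].
In Python, from station import * gives the robot as it stands.
- The arm moves only by the tool drive_tool, never from a script. Its argument "rows" is one flat list of numbers, 6 for each row, row after row: the shift along the tool's x, y, z scaled (see below), then the turn, a rotation vector about the tool's x, y, z scaled (see below). A call has exactly 8 rows; each row is the pose to reach, as a shift and turn from the pose commanded when the call began, along the tool's axes at that moment, turning the shorter way round; what a row does not reach only later rows make up. The controller multiplies each number of a shift by 0.5 m and each number of a turn by 180 degrees. A row lasts 1/8 s, in which the tool goes at most 62.5 mm and 10.7 degrees, less where a joint would pass 70% of its speed; a pose out of reach is approached as far as the arm can. A call with a number of a shift or a turn outside -1 to 1 is refused whole. A call with a gripper value outside its range is refused whole. "jaw" is the gripper's target within -1 to 1 (fully open at 1, half-way at 0, shut at -1), set as the call begins (left out, the last holds). The fingers move at their own pace and stop on an object; the grip force is fixed at half the most. Time passes only in rows, so rows that repeat a pose let the fingers close, or fill a call up. It gives the time, the measured TCP pose, the force, the opening and the grip force at its end, in the units of the state.
- get_obs(): the state, without advancing time (a new reading comes with each control period).
- grab_frame(name): name is "scene" or "side" or "wrist"; returns a dict with "frame" (480x640x3 uint8, red, green, blue), "camera_matrix" (3x3 intrinsics, pixels), "distortion" ([k1, k2, p1, p2, k3] as OpenCV has them; the pictures are not rectified), "R" (3x3) and "t" (3): a world point X has camera coordinates R X + t. Camera axes: x right, y down, z forward; pixel columns grow to the right and rows downward; lengths in mm; the calibration is good to about 2 mm. A picture is of the moment at which its call begins. There is no depth.
- job_done(): hands the job in; it is judged then, once.
The state is a dict: "t": time; "joints": joint angles; "joint_vel": joint speeds; "joint_efforts": joint torques, N m; "tool_pos": TCP position; "tcp_rot": TCP orientation; "force": force on the tool from outside, world axes, zero at the start; "wrist_torque": the same for the moment, N m; "opening": finger opening in mm; "grasp_force": force on a finger pad.
Only numpy, scipy, OpenCV 4.12 (cv2) and the standard library are available. Lean on these libraries where they do the work, as an engineer would, in place of code of your own. Each camera call takes 0.05 s, during which the arm holds its last target. There are 200 camera calls.

## Task

Get the white waste canister ready for venting: lift the grey flip-top hood on its top by the lip until it stands open past upright, then unscrew the white safety cap beneath it counter-clockwise all the way to its stop; it catches early on and must be pressed down to turn past the catch. Leave the hood standing open and the cap fully unscrewed, and do not knock over or shift the bottles, rolls, timer and pen around it.

Things in the scene. Friction and masses are not known exactly. Their poses are not given: they have to be found in the camera images.
- canister: White waste canister fixed to the worktop: block x -62 to +68, y +-85, z 0 to 100 mm about its origin (on the worktop). x points from its front (hood lip) to its back, y left, z up. On its flat top a plinth, x -59..+41, y +-46 mm, rises to z 114; hood and cap sit on it. Low fixed fittings beside the plinth reach z 114.
- hood (a joint): Flip-top hood, grey, hinged along canister line x +38, z 114 mm (parallel to y). Shut (0 rad) it is an upside-down box over the cap: x -55..+38, y +-42, z 115..150 mm, walls 3.5 mm. The front turns up and over to the back: 1.57 upright, 1.9 stop. Friction hinge (0.06 N m, under 2 N at the lip): stays at any angle. When open, its side walls reach backward, away from the cap.
- hood_lip (a point): Near the free edge of the hood's lip, mid width; moves with it; hood shut: x -72, z 134 mm of the canister. The lip, a plate 44 mm wide, 4 mm thick, leaves the hood's front wall (x -55) at z 124 and rises to the front at 35 degrees up to its edge at x -74, z 137, beyond the canister's front face. Free space below it: a fingertip tilted down and towards the canister can hook under it and lift.
- cap_axis (a point): Fixed point of the canister on the cap's vertical screw axis, at x -15, y 0, z 114 mm of the canister (plinth top). The fixed catch is a small post on the plinth, x +17 to +29, y +-4 mm of the canister, top at z 131, between cap and hinge; a lug on the cap's rim (radius 36 mm) meets it.
- cap (a joint): Turn of the captive safety cap about the vertical through cap_axis: 0 tight, grows counter-clockwise from above, 4.7 rad = stop. At about 0.85 its rim lug runs against a catch; pressed down 6 to 7 mm (spring, 7 to 8 N, hard stop at 7) it passes beneath and is free from 1.3 on, pressed or not. Turning friction 0.05 N m (2 to 3 N on a ridge end); stays where left; captive, it neither rises nor comes off.
- cap_top (a point): Middle of the top of the cap's ridge, 30 mm above the plinth unpressed. The cap, white: a disc of 60 mm diameter, its face 16 mm below this point, with one upright ridge across its middle, 58 mm long, 9 mm thick. It may be pushed or pinched; pressing anywhere on disc or ridge works. At cap joint q the ridge is turned by q counter-clockwise from the canister's x. This point's x runs along the ridge.
- wash_bottle: White squeeze bottle, 76x63x156 mm, standing loose to the right of the canister; origin under its middle.
- tall_bottle: White squeeze bottle, 80x71x189 mm, standing loose to the left of the canister; origin under its middle.
- timer_a: White timer with a screen, 39x68x62 mm, standing loose to the left; origin under its middle.
- tape: Roll of tape lying flat, 69x69x19 mm, loose on the right; origin under its middle.
- pen: Marker pen lying, 12x133x13 mm, loose, near the front edge of the worktop; origin under its middle.
- labels: Roll of labels lying flat, 66x66x26 mm, loose behind the canister; origin under its middle.
Things that resemble listed ones, but are neither listed nor needed, are in the scene too. Several things have the shape of the canister; the one meant has the colours described above.

How it is judged (in metres and radians):
On the way, in this order (a step that is already met when the one before it is completed fails the run):
1. the hood is lifted open while the cap is still screwed in (value of joint hood above 1.6 rad and value of joint cap below 1.2 rad), for 0.2 s.
2. the cap is unscrewed to its stop (value of joint cap above 4.4 rad and value of joint hood above 1.6 rad), for 0.2 s.
At the end, for the whole second after the job is handed in: The hood stands open past upright (more than 1.6 rad), the cap is unscrewed to its stop (more than 4.4 of 4.7 rad), both at rest; the things around have not been moved by more than 30 mm (all of step 2 and velocity of joint each of cap, hood below 0.05 rad/s); the robot touches nothing.
It fails at once if a bottle is shifted by more than 30 mm or tipped (distance of any of wash_bottle, tall_bottle from where it was at the start of the episode above 0.03 m or angle between any of wash_bottle, tall_bottle's own z axis and vertical above 0.4 rad).
It fails at once if the timer, a roll or the pen is shifted by more than 30 mm (distance of any of timer_a, tape, pen, labels from where it was at the start of the episode above 0.03 m).
It also fails if it takes over 50 s, if anything falls off the work surface, if the arm or the gripper's body presses on something with over 40 N, if the wrist force passes 120 N, or if a joint passes its speed limit or range.

## Working session

There is one attempt and no reset: what is moved stays moved. The work goes in short steps, Python scripts to look and compute and a tool call to move; the robot and the scene stay as the last step left them, time stands still between calls to the robot, and variables do not carry over. Pictures are saved under pics/ and viewed, at most 10 in all, crops included, and the job is handed in when it is done.

Besides the shell and the picture viewer there is one more tool, called as name(argument=value, ...) on one line, values as JSON. drive_tool: Moves the arm, as the interface text tells. Its arguments: {"type":"object","properties":{"rows":{"type":"array","items":{"type":"number","minimum":-1,"maximum":1}},"jaw":{"type":"number"}},"required":["rows"]}

```bash
ls; mkdir -p pics; python3 - <<'E'
from station import *
import cv2,numpy as np
o=get_obs();print(o)
for n in ["scene","side"]:
    f=grab_frame(n);cv2.imwrite(f"pics/{n}0.png",f["frame"][:,:,::-1])
    print(n,f["camera_matrix"],f["distortion"],f["R"],f["t"])
E
```

```text
pics
{'t': 0.0, 'joints': array([ 1.42656958e+00,  3.85565524e-01,  6.58684038e-03, -5.21816634e-04,
       -1.19397687e+00, -2.58590315e-01]), 'joint_vel': array([-0.00164898, -0.00140198,  0.00014836,  0.00089643,  0.00103075,
       -0.00072987]), 'joint_efforts': array([ 7.31533819e-04, -3.92292488e+01,  1.88399380e+01,  4.18634981e+00,
       -4.66360667e-03,  2.24987964e-06]), 'tool_pos': array([244.76934372, 574.4607264 , 244.19748624]), 'tcp_rot': array([ 9.79765911e-01, -2.00143786e-01, -1.80402166e-04,  1.09170807e-03]), 'force': array([ 0.09218578,  0.07546623, -0.15251285]), 'wrist_torque': array([-0.02115158,  0.04053872,  0.00138366]), 'grasp_force': 0.0, 'opening': 85.3444680118334}
scene [[525.23306373   0.         337.01192701]
 [  0.         525.23306373 240.42740998]
 [  0.           0.           1.        ]] [-0.12909294  0.          0.          0.          0.        ] [[ 0.48784433 -0.87288754  0.0086745 ]
 [-0.6063056  -0.3459712  -0.71602894]
 [ 0.62801387  0.34405126 -0.69801669]] [-322.42046039  429.49016724  849.26741844]
side [[557.53793805   0.         329.86587105]
 [  0.         557.53793805 233.70450776]
 [  0.           0.           1.        ]] [-0.03222325  0.          0.          0.          0.        ] [[-0.24185343  0.97014515 -0.01803601]
 [ 0.75326995  0.17600568 -0.63372422]
 [-0.61163004 -0.16685436 -0.77334877]] [ 206.50281536 -357.18360007 1814.03730699]
```

View pics/scene0.png

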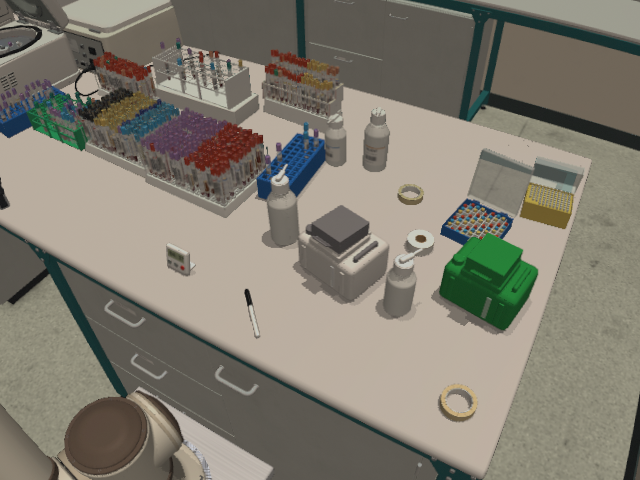

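View pics/side0.png

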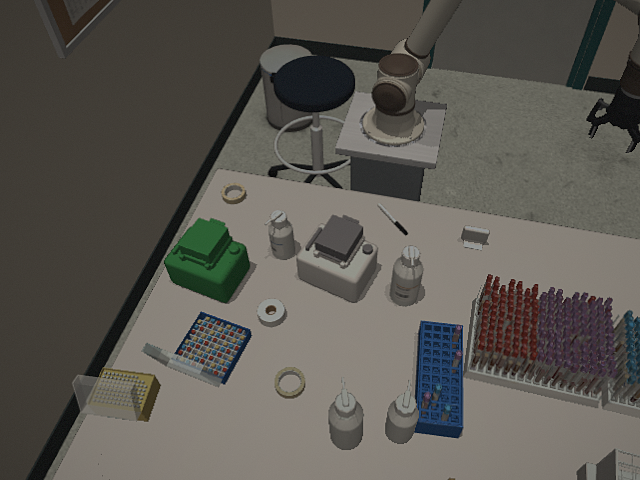

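The white canister with a grey hood is at about (345,250) in scene and (338,258) in side. The tall bottle stands at scene (283,215) and the wash bottle at (400,288). I'll enlarge both canister views to get the hood corners.

```bash
python3 - <<'E'
import cv2,numpy as np
a=cv2.imread("pics/scene0.png")[195:305,285:400];b=cv2.imread("pics/side0.png")[205:305,285:390]
a=cv2.resize(a,None,fx=3.4,fy=3.4,interpolation=cv2.INTER_CUBIC);b=cv2.resize(b,None,fx=3.7,fy=3.7,interpolation=cv2.INTER_CUBIC)
h=max(a.shape[0],b.shape[0]);c=np.zeros((h,a.shape[1]+b.shape[1]+5,3),np.uint8)
c[:a.shape[0],:a.shape[1]]=a;c[:b.shape[0],a.shape[1]+5:]=b
c=np.clip(c*1.6,0,255).astype(np.uint8)
print(a.shape,b.shape);cv2.imwrite("pics/crop1.png",c)
E
```

```text
(374, 391, 3) (370, 388, 3)
```

View pics/crop1.png

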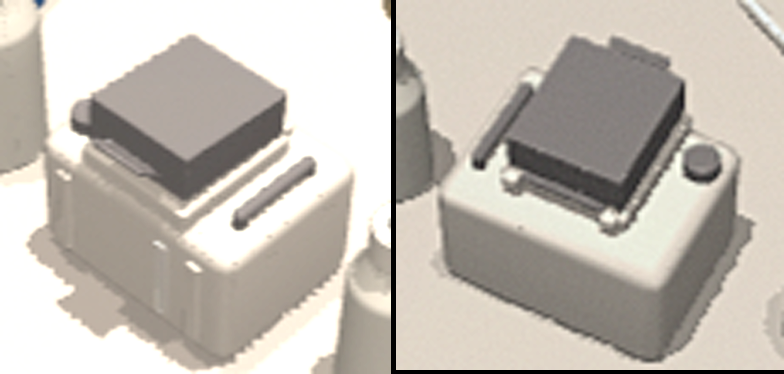

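```bash
cat > h.py <<'E'
import cv2,numpy as np
from station import *
from scipy.optimize import least_squares
from scipy.spatial.transform import Rotation as Ro
def proj(f,X):
    p,_=cv2.projectPoints(np.asarray(X,float).reshape(-1,3),cv2.Rodrigues(f["R"])[0],f["t"],f["camera_matrix"],f["distortion"]);return p[:,0]
def ray(f,uv,z):
    n=cv2.undistortPoints(np.array([[uv]],float),f["camera_matrix"],f["distortion"])[0,0]
    d=f["R"].T@np.array([n[0],n[1],1]);c=-f["R"].T@f["t"];return c+d*(z-c[2])/d[2]
E
python3 - <<'E'
from h import *
a=np.array([(93,97),(187,160),(286,95),(195,37)])/3.4+[285,195]-.35
b=(np.array([(685,82),(575,38),(510,137),(618,182)])-[396,0])/3.7+[285,205]-.35
fa,fb=grab_frame("scene"),grab_frame("side")
M=np.array([(-55,42),(-55,-42),(38,-42),(38,42)],float)
def W(p):
    c,s=np.cos(p[2]),np.sin(p[2]);return np.c_[M@np.array([[c,s],[-s,c]])+p[:2],np.full(4,150+p[3])]
fun=lambda p:np.r_[(proj(fa,W(p))-a).ravel(),(proj(fb,W(p))-b).ravel(),p[3]/4]
r=least_squares(fun,[600,0,0,0]);print(r.x,np.round(r.fun,1))
for n,f,uv,z in [("tall",fa,(284,238),0),("wash",fa,(399,308),0),("pen",fa,(252,313),5),("timer",fa,(180,268),0),("labels s",fb,(271,313),20),("tall s",fb,(406,300),0),("wash s",fb,(283,254),0),("tallcap",fb,(412,255),185)]: print(n,ray(f,uv,z).round())
E
```

```text
[ 6.19278931e+02 -3.74602947e+01 -2.66544681e-01  1.45803482e+00] [-0.9  0.7 -0.1  1.9  1.2 -0.7 -0.3 -1.7  0.9  0.6  0.1 -0.  -1.5 -0.7
  0.6  0.6  0.4]
tall [639. 138.   0.]
wash [ 579. -201.    0.]
pen [406.  67.   5.]
timer [432. 296.  -0.]
labels s [ 784. -164.   20.]
tall s [659. 147.   0.]
wash s [ 591. -194.    0.]
tallcap [659. 144. 185.]
```

```bash
cat >> h.py <<'E'
P=np.array([619.3,-37.5,0]);YAW=-0.2665
RC=Ro.from_euler('z',YAW).as_matrix()
def pose(c,a,y=0,yaw=0,corner=True,off=14):
    """canister-frame (x,z) of finger upper tip corner (or tip centre), tilt a deg, tool yaw deg about vertical -> TCP, R"""
    s,k=np.sin(np.radians(a)),np.cos(np.radians(a))
    xt,zt=np.array([k,0,s]),np.array([s,0,-k])
    R=Ro.from_euler('z',yaw,degrees=True).as_matrix()@np.c_[xt,np.cross(zt,xt),zt]
    p=np.array([c[0],y,c[1]])-off*R[:,2]-(11*R[:,0] if corner else 0)
    return P+RC@p,RC@R
def rows(targets):
    o=get_obs();R0=Ro.from_quat(o["tcp_rot"]).as_matrix();p0=o["tool_pos"]
    for p,R in targets:
        print(np.r_[R0.T@(p-p0)/500,Ro.from_matrix(R0.T@R).as_rotvec()/np.pi].round(3).tolist())
def st():
    o=get_obs();q=RC.T@(o["tool_pos"]-P);R=RC.T@Ro.from_quat(o["tcp_rot"]).as_matrix()
    print("t",o["t"],"tcp_can",q.round(1),"tip",(q+14*R[:,2]).round(1),"corner",(q+14*R[:,2]+11*R[:,0]).round(1),"z",R[:,2].round(2),"F_can",(RC.T@o["force"]).round(1),"j",o["joints"].round(2),"op",o["opening"])
E
python3 - <<'E'
from h import *
z=np.array([.766,-.643])
c=np.array([-65,118.])
rows([pose(c-z*60+[0,40],50),pose(c-z*60,50),pose(c,50)])
E
```

```text
[0.914, 0.868, 0.096, 0.019, 0.277, -0.04]
[0.914, 0.868, 0.176, 0.019, 0.277, -0.04]
[1.005, 0.855, 0.253, 0.019, 0.277, -0.04]
```

drive_tool(rows=[0.914,0.868,0.096,0.019,0.277,-0.04,0.914,0.868,0.096,0.019,0.277,-0.04,0.914,0.868,0.096,0.019,0.277,-0.04,0.914,0.868,0.096,0.019,0.277,-0.04,0.914,0.868,0.096,0.019,0.277,-0.04,0.914,0.868,0.096,0.019,0.277,-0.04,0.914,0.868,0.096,0.019,0.277,-0.04,0.914,0.868,0.096,0.019,0.277,-0.04], jaw=-1)

```text
t: 1.2
tool_pos: [467.9, 169.0, 242.3]
tcp_rot: [0.901, -0.124, 0.412, 0.058]
force: [1.2, 0.8, 0.6]
opening: 0.0
grasp_force: 0.0
```

```bash
python3 - <<'E'
from h import *
z=np.array([.766,-.643])
c=np.array([-65,118.])
st()
rows([pose(c-z*60+[0,20],50),pose(c-z*60,50),pose(c,50)])
E
```

```text
t 1.2 tcp_can [-200.5  159.4  242.3] tip [-189.9  159.3  233.2] corner [-182.7  159.2  241.5] z [ 0.76 -0.01 -0.65] F_can [0.9 1.1 0.6] j [ 0.64  0.01 -1.07  1.73 -0.66 -0.91] op 0.02708024152230472
[-0.004, 0.317, 0.196, 0.003, 0.004, -0.001]
[-0.034, 0.317, 0.222, 0.003, 0.004, -0.001]
[-0.032, 0.316, 0.342, 0.003, 0.004, -0.001]
```

drive_tool(rows=[-0.004,0.317,0.196,0.003,0.004,-0.001,-0.004,0.317,0.196,0.003,0.004,-0.001,-0.004,0.317,0.196,0.003,0.004,-0.001,-0.034,0.317,0.222,0.003,0.004,-0.001,-0.034,0.317,0.222,0.003,0.004,-0.001,-0.034,0.317,0.222,0.003,0.004,-0.001,-0.034,0.317,0.222,0.003,0.004,-0.001,-0.034,0.317,0.222,0.003,0.004,-0.001])

```text
t: 2.2
tool_pos: [493.9, 53.8, 241.3]
tcp_rot: [0.909, -0.135, 0.387, 0.08]
force: [0.2, -0.4, -0.3]
opening: -0.0
grasp_force: 0.0
```

```bash
python3 - <<'E'
from h import *
st()
for c in [(-65,118),(-62,117),(-65,135)]: rows([pose(np.array(c,float),50)])
f=grab_frame("side");a=f["frame"][150:330,220:460,::-1];b=grab_frame("scene")["frame"][150:330,220:460,::-1]
cv2.imwrite("pics/pre.png",np.clip(1.5*cv2.resize(np.vstack([a,b])[:, :],None,fx=1.6,fy=1.6,interpolation=2),0,255))
E
```

```text
t 2.2 tcp_can [-145.1   55.1  241.3] tip [-134.9   54.2  231.6] corner [-127.3   54.2  239.6] z [ 0.72 -0.06 -0.69] F_can [ 0.3 -0.4 -0.3] j [ 0.16 -0.04 -1.07  2.05 -0.42 -0.83] op -0.0274797503478259
[-0.092, 0.094, 0.266, 0.02, 0.02, 0.0]
[-0.089, 0.094, 0.271, 0.02, 0.02, 0.0]
[-0.067, 0.095, 0.242, 0.02, 0.02, 0.0][ WARN:0@1.304] global loadsave.cpp:1063 imwrite_ Unsupported depth image for selected encoder is fallbacked to CV_8U.
```

View pics/pre.png

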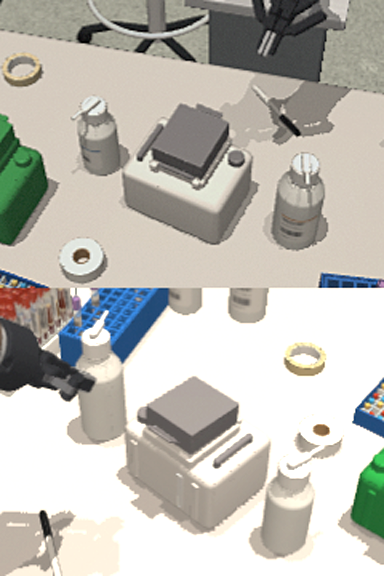

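The tilted pose ran joints 3 and 4 onto their limits, close to a wrist singularity. A shallower tilt of about 28° still cams the lip up, so I'll use that.

```bash
python3 - <<'E'
from h import *
rows([pose((-110,190.),28),pose((-110,135.),28)])
E
```

```text
[-0.038, 0.104, 0.095, 0.02, -0.103, -0.004]
[-0.118, 0.1, 0.17, 0.02, -0.103, -0.004]
```

drive_tool(rows=[-0.038,0.104,0.095,0.02,-0.103,-0.004,-0.038,0.104,0.095,0.02,-0.103,-0.004,-0.038,0.104,0.095,0.02,-0.103,-0.004,-0.038,0.104,0.095,0.02,-0.103,-0.004,-0.038,0.104,0.095,0.02,-0.103,-0.004,-0.038,0.104,0.095,0.02,-0.103,-0.004,-0.038,0.104,0.095,0.02,-0.103,-0.004,-0.038,0.104,0.095,0.02,-0.103,-0.004])

```text
t: 3.3
tool_pos: [497.7, -5.1, 197.4]
tcp_rot: [0.962, -0.129, 0.24, 0.032]
force: [-0.0, -1.0, -0.2]
opening: 0.2
grasp_force: 0.0
```

```bash
python3 - <<'E'
from h import *
st()
rows([pose((-110,135.),28),pose((-90,122.),28),pose((-78,118.),28),pose((-70,118.),28)])
E
```

```text
t 3.3 tcp_can [-125.8   -0.7  197.4] tip [-119.3   -0.7  185.1] corner [-109.6   -0.7  190.2] z [ 0.47  0.   -0.88] F_can [ 0.2 -1.  -0.2] j [ 0.31  0.03 -0.96  1.02 -0.3   0.05] op 0.23387050269000148
[-0.053, -0.001, 0.097, -0.0, 0.0, 0.0]
[-0.029, -0.001, 0.139, -0.0, 0.0, 0.0]
[-0.012, -0.001, 0.157, -0.0, 0.0, 0.0]
[0.002, -0.001, 0.165, -0.0, 0.0, 0.0]
```

drive_tool(rows=[-0.053,-0.001,0.097,0,0,0,-0.053,-0.001,0.097,0,0,0,-0.029,-0.001,0.139,0,0,0,-0.012,-0.001,0.157,0,0,0,-0.012,-0.001,0.157,0,0,0,0.002,-0.001,0.165,0,0,0,0.002,-0.001,0.165,0,0,0,0.002,-0.001,0.165,0,0,0])

```text
t: 4.3
tool_pos: [537.5, 1.3, 129.9]
tcp_rot: [0.961, -0.133, 0.237, 0.055]
force: [-0.1, -0.6, -0.1]
opening: 0.2
grasp_force: 0.0
```

```bash
python3 - <<'E'
from h import *
st()
f=grab_frame("side");a=f["frame"][170:320,240:440,::-1];b=grab_frame("scene")["frame"][170:320,260:460,::-1]
cv2.imwrite("pics/hook.png",np.clip(1.5*cv2.resize(np.hstack([a,b]),None,fx=2,fy=2,interpolation=2),0,255).astype(np.uint8))
# arc: contact point about hinge (38,114)
def arc(d,r0): 
    p=np.array(r0,float)-[38,114];t=np.radians(-d);return np.array([[np.cos(t),-np.sin(t)],[np.sin(t),np.cos(t)]])@p+[38,114]
rows([pose(arc(d,(-68,122)),28) for d in (0,8,16,24,32,40,48,56)])
E
```

```text
t 4.3 tcp_can [-89.1  15.9 129.9] tip [-82.5  15.2 117.6] corner [-72.8  15.3 122.7] z [ 0.47 -0.05 -0.88] F_can [ 0.  -0.6 -0.1] j [-0.06  0.2  -0.97  2.05 -0.16 -0.67] op 0.24676456605739633
[0.008, 0.031, 0.007, 0.015, -0.0, 0.001]
[0.026, 0.032, -0.017, 0.015, -0.0, 0.001]
[0.046, 0.033, -0.038, 0.015, -0.0, 0.001]
[0.07, 0.034, -0.056, 0.015, -0.0, 0.001]
[0.096, 0.035, -0.071, 0.015, -0.0, 0.001]
[0.123, 0.036, -0.082, 0.015, -0.0, 0.001]
[0.152, 0.036, -0.089, 0.015, -0.0, 0.001]
[0.181, 0.036, -0.092, 0.015, -0.0, 0.001]
```

View pics/hook.png

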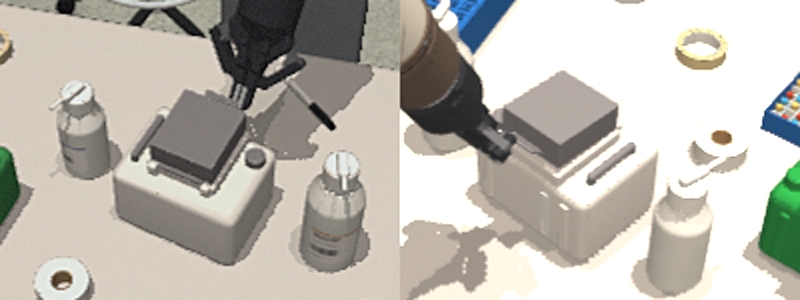

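The fingertip sits under and in front of the lip (side crop, about (240,95)), within its width. I'll lift along the arc while easing the tilt away from the joint limits.

```bash
cat >> h.py <<'E'
def arc(d,r0): 
    p=np.array(r0,float)-[38,114];t=np.radians(-d);return np.array([[np.cos(t),-np.sin(t)],[np.sin(t),np.cos(t)]])@p+[38,114]
E
python3 - <<'E'
from h import *
rows([pose(arc(d,(-66,121)),a,y=8) for d,a in ((0,25),(5,23),(12,22),(19,21),(26,20),(33,20),(40,20),(47,20))])
E
```

```text
[0.012, 0.015, 0.009, 0.015, -0.017, 0.0]
[0.023, 0.016, -0.007, 0.015, -0.028, 0.0]
[0.04, 0.017, -0.027, 0.015, -0.034, -0.0]
[0.06, 0.018, -0.044, 0.015, -0.039, -0.0]
[0.081, 0.018, -0.059, 0.015, -0.045, -0.0]
[0.103, 0.019, -0.071, 0.015, -0.045, -0.0]
[0.127, 0.02, -0.081, 0.015, -0.045, -0.0]
[0.152, 0.02, -0.087, 0.015, -0.045, -0.0]
```

drive_tool(rows=[0.012,0.015,0.009,0.015,-0.017,0,0.023,0.016,-0.007,0.015,-0.028,0,0.04,0.017,-0.027,0.015,-0.034,0,0.06,0.018,-0.044,0.015,-0.039,0,0.081,0.018,-0.059,0.015,-0.045,0,0.103,0.019,-0.071,0.015,-0.045,0,0.127,0.02,-0.081,0.015,-0.045,0,0.152,0.02,-0.087,0.015,-0.045,0])

```text
t: 5.4
tool_pos: [580.6, -18.6, 204.6]
tcp_rot: [0.976, -0.131, 0.172, 0.023]
force: [-0.2, 0.1, -1.3]
opening: -0.3
grasp_force: 0.3
```

```bash
python3 - <<'E'
from h import *
st()
f=grab_frame("side");a=f["frame"][170:320,240:440,::-1];b=grab_frame("scene")["frame"][170:320,260:460,::-1]
cv2.imwrite("pics/lift1.png",np.clip(1.5*cv2.resize(np.hstack([a,b]),None,fx=2,fy=2,interpolation=2),0,255).astype(np.uint8))
rows([pose(arc(d,(-66,121)),20,y=8) for d in (47,55,63,71,79,87,95,103)])
E
```

```text
t 5.4 tcp_can [-42.3   8.  204.6] tip [-37.5   8.  191.5] corner [-27.2   8.  195.2] z [ 0.34  0.   -0.94] F_can [-0.2  0.1 -1.3] j [ 0.33  0.2  -0.54  0.36 -0.57  0.7 ] op -0.3343370761267137
[-0.004, 0.0, 0.001, -0.0, -0.0, -0.001]
[0.024, -0.0, -0.007, -0.0, -0.0, -0.001]
[0.053, -0.0, -0.011, -0.0, -0.0, -0.001]
[0.082, -0.0, -0.01, -0.0, -0.0, -0.001]
[0.111, -0.0, -0.006, -0.0, -0.0, -0.001]
[0.139, -0.0, 0.003, -0.0, -0.0, -0.001]
[0.165, -0.0, 0.015, -0.0, -0.0, -0.001]
[0.19, -0.0, 0.031, -0.0, -0.0, -0.001]
```

View pics/lift1.png

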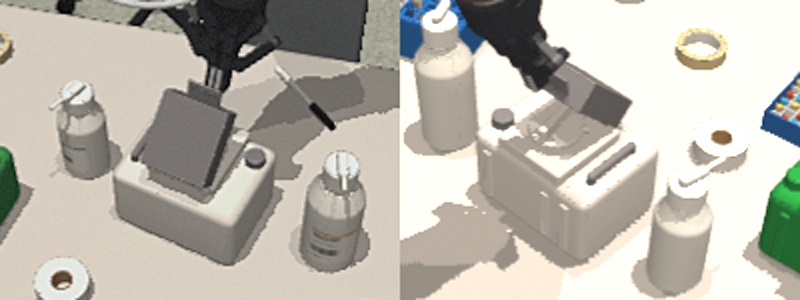

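The hood is half open, resting on the fingertip. I'll continue the arc.

drive_tool(rows=[0.024,0,-0.007,0,0,0,0.053,0,-0.011,0,0,0,0.082,0,-0.01,0,0,0,0.111,0,-0.006,0,0,0,0.139,0,0.003,0,0,0,0.165,0,0.015,0,0,0,0.185,0,0.028,0,0,0,0.185,0,0.028,0,0,0])

```text
t: 6.5
tool_pos: [669.0, -44.2, 221.2]
tcp_rot: [0.976, -0.133, 0.171, 0.023]
force: [-0.9, -0.5, -0.5]
opening: -0.2
grasp_force: 0.0
```

```bash
python3 - <<'E'
from h import *
st()
f=grab_frame("side");a=f["frame"][170:320,240:440,::-1];b=grab_frame("scene")["frame"][170:320,260:460,::-1]
cv2.imwrite("pics/lift2.png",np.clip(1.5*cv2.resize(np.hstack([a,b]),None,fx=2,fy=2,interpolation=2),0,255).astype(np.uint8))
E
```

```text
t 6.5 tcp_can [ 49.7   6.7 221.2] tip [ 54.5   6.6 208. ] corner [ 64.8   6.6 211.8] z [ 0.34 -0.   -0.94] F_can [-0.8 -0.7 -0.5] j [ 0.24  0.33 -0.27  0.27 -0.67  0.88] op -0.15237853384065472
```

View pics/lift2.png

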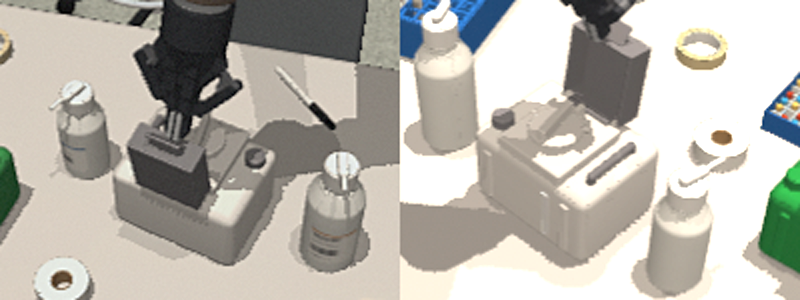

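drive_tool(rows=[0.01,0,0.008,0,0,0,0.021,0,0.015,0,0,0,0.021,0,0.015,0,0,0,0.021,0,0.015,0,0,0,-0.04,0,-0.02,0,0,0,-0.137,0,-0.092,0,0,0,-0.137,0,-0.092,0,0,0,-0.137,0,-0.092,0,0,0])

```text
t: 7.6
tool_pos: [591.9, -22.3, 242.9]
tcp_rot: [0.976, -0.132, 0.172, 0.022]
force: [-0.1, -0.1, 0.1]
opening: 0.1
grasp_force: 0.0
```

```bash
python3 - <<'E'
from h import *
st()
f=grab_frame("side");a=f["frame"][170:320,240:440,::-1];b=grab_frame("scene")["frame"][170:320,260:460,::-1]
cv2.imwrite("pics/lift3.png",np.clip(1.2*cv2.resize(np.hstack([a,b]),None,fx=2,fy=2,interpolation=2),0,255).astype(np.uint8))
E
```

```text
t 7.6 tcp_can [-30.4   7.5 242.9] tip [-25.6   7.5 229.7] corner [-15.3   7.5 233.5] z [ 0.34  0.   -0.94] F_can [-0.1 -0.2  0.1] j [ 0.32  0.18 -0.44  0.3  -0.68  0.77] op 0.13216813870710978
```

View pics/lift3.png

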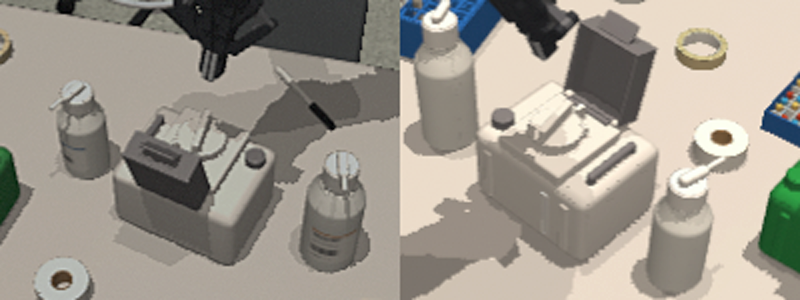

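```bash
python3 - <<'E'
from h import *
f=grab_frame("scene");g=grab_frame("side")
for th in (1.5,1.6,1.7,1.8,1.9):
    L=[]
    for x,z,y in ((-74,137,22),(-74,137,-22),(-55,115,42),(-55,115,-42),(-55,150,42),(-55,150,-42)):
        q=arc(np.degrees(th),(x,z));L.append(P+RC@[q[0],y,q[1]])
    print(th,((proj(f,L)-[260,170])*2+[400,0]).round().tolist(),((proj(g,L)-[240,170])*2).round().tolist())
E
```

```text
1.5 [[588.0, 15.0], [619.0, 33.0], [561.0, 30.0], [619.0, 66.0], [583.0, 14.0], [642.0, 49.0]] [[188.0, 130.0], [154.0, 115.0], [213.0, 136.0], [148.0, 108.0], [198.0, 156.0], [133.0, 128.0]]
1.6 [[595.0, 12.0], [626.0, 30.0], [567.0, 26.0], [625.0, 62.0], [589.0, 13.0], [647.0, 48.0]] [[183.0, 138.0], [149.0, 123.0], [209.0, 141.0], [144.0, 114.0], [194.0, 164.0], [129.0, 135.0]]
1.7 [[602.0, 10.0], [633.0, 28.0], [573.0, 23.0], [631.0, 59.0], [594.0, 13.0], [653.0, 47.0]] [[179.0, 147.0], [144.0, 132.0], [205.0, 147.0], [140.0, 120.0], [190.0, 172.0], [125.0, 143.0]]
1.8 [[609.0, 9.0], [639.0, 27.0], [578.0, 21.0], [637.0, 56.0], [599.0, 13.0], [657.0, 47.0]] [[174.0, 156.0], [139.0, 141.0], [201.0, 154.0], [136.0, 126.0], [186.0, 180.0], [121.0, 151.0]]
1.9 [[615.0, 9.0], [645.0, 26.0], [584.0, 19.0], [642.0, 54.0], [604.0, 15.0], [662.0, 49.0]] [[169.0, 165.0], [135.0, 150.0], [197.0, 161.0], [132.0, 133.0], [183.0, 188.0], [118.0, 160.0]]
```

The hood stands at about 1.77 rad (matching projections in both views), and the cap ridge lies along canister x. Next I'll check the cap axis with a composite overlay.

```bash
python3 - <<'E'
from h import *
def pts(L): return [P+RC@np.array(q,float) for q in L]
ridge=[(-44,4.5,144),(-44,-4.5,144),(14,-4.5,144),(14,4.5,144)]
pl=[(-59,46,114),(-59,-46,114),(41,-46,114),(41,46,114)]
disc=[(-15+30*np.cos(t),30*np.sin(t),128) for t in np.arange(0,6.28,.35)]
out=np.zeros((600,800,3),np.uint8)
for n,(x0,y0,w,h),s,(ox,oy) in (("wrist",(0,0,640,480),.625,(0,0)),("scene",(290,200,100,75),4,(400,0)),("side",(290,215,100,75),4,(400,300))):
    f=grab_frame(n);im=np.clip(f["frame"][:,:,::-1].astype(float)*1.2,0,255).astype(np.uint8)
    c=cv2.resize(im[y0:y0+h,x0:x0+w],None,fx=s,fy=s,interpolation=cv2.INTER_AREA if s<1 else cv2.INTER_CUBIC)
    for L,col in ((ridge,(0,0,255)),(pl,(255,0,0)),(disc,(0,160,0))):
        for p in proj(f,pts(L)):
            q=(p+.5-[x0,y0])*s
            if 0<=q[0]<400 and 0<=q[1]<300: cv2.circle(c,tuple(int(v) for v in q),2,col,-1)
    out[oy:oy+c.shape[0],ox:ox+c.shape[1]]=c
cv2.imwrite("pics/ov.png",out)
E
```

```text
(no output)
```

View pics/ov.png

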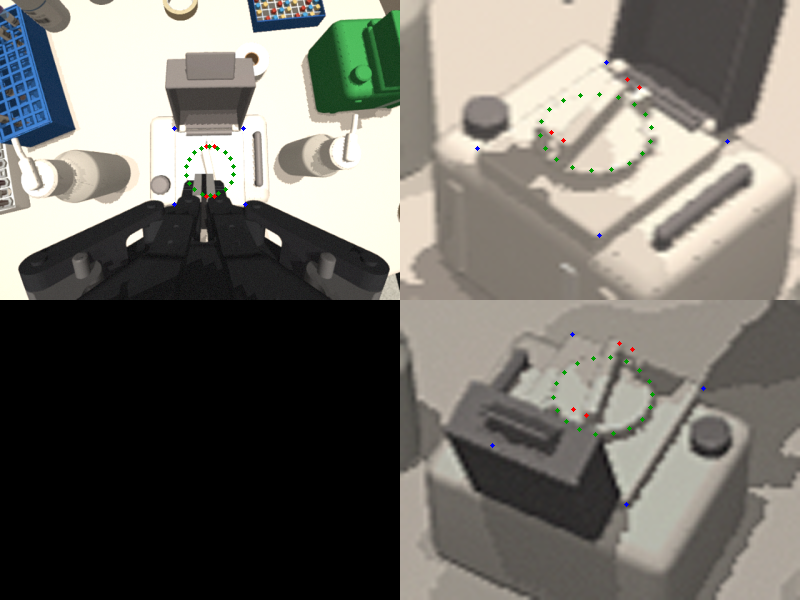

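```bash
python3 - <<'E'
from h import *
rows([pose((-17,185.),0,corner=False)])
E
```

```text
[-0.004, 0.014, 0.089, 0.0, -0.111, -0.001]
```

drive_tool(rows=[-0.004,0.014,0.06,0,-0.111,0,-0.004,0.014,0.089,0,-0.111,0,-0.004,0.014,0.089,0,-0.111,0,-0.004,0.014,0.089,0,-0.111,0,-0.004,0.014,0.089,0,-0.111,0,-0.004,0.014,0.089,0,-0.111,0,-0.004,0.014,0.089,0,-0.111,0,-0.004,0.014,0.089,0,-0.111,0], jaw=0)

```text
t: 8.95
tool_pos: [602.5, -32.7, 200.0]
tcp_rot: [0.991, -0.134, 0.0, -0.001]
force: [-0.9, -0.1, 0.3]
opening: 42.8
grasp_force: 0.0
```

```bash
python3 - <<'E'
from h import *
st()
f=grab_frame("wrist");im=f["frame"][:,:,::-1].copy()
np.savez("w.npz",**f)
X=lambda L:proj(f,[P+RC@np.array(q,float) for q in L]).round().tolist()
print(X([(-44,0,144),(14,0,144),(-15,0,144),(17,0,131),(-59,46,114),(-59,-46,114),(41,-46,114),(41,46,114)]))
c=np.array(X([(-15,0,144)])[0]).astype(int);x0,y0=max(c[0]-130,0),max(c[1]-100,0)
k=im[y0:y0+200,x0:x0+260];print(x0,y0,k.shape)
cv2.imwrite("pics/w2.png",cv2.resize(k,None,fx=3,fy=3,interpolation=cv2.INTER_CUBIC))
E
```

```text
t 8.95 tcp_can [-17.5   0.2 200. ] tip [-17.5   0.2 186. ] corner [ -6.5   0.2 186. ] z [-0.  0. -1.] F_can [-0.8 -0.4  0.3] j [ 0.21  0.38 -0.11 -0.   -1.07  1.09] op 42.766383066137415
[[327.0, 307.0], [327.0, 215.0], [327.0, 263.0], [327.0, 206.0], [263.0, 307.0], [391.0, 307.0], [399.0, 164.0], [255.0, 165.0]]
197 163 (200, 260, 3)
```

View pics/w2.png

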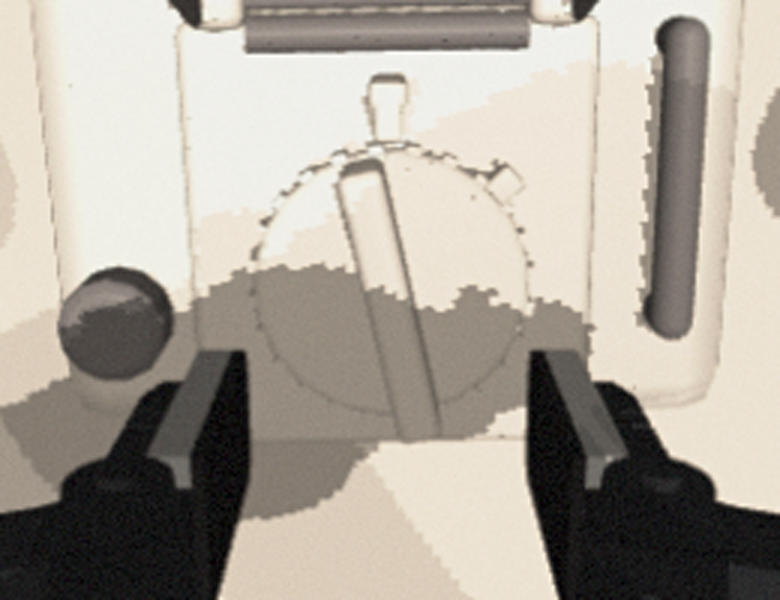

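The ridge is centred at the expected axis (crop (391,303)), already turned by about 12.8°. The post is at (388,105) and the lug at (505,180). I'll descend with that yaw.

```bash
python3 - <<'E'
from h import *
rows([pose((-15,160.),0,corner=False,yaw=12.8),pose((-15,131.),0,corner=False,yaw=12.8)])
E
```

```text
[0.005, 0.0, 0.052, -0.0, 0.0, -0.072]
[0.005, 0.0, 0.11, -0.0, 0.0, -0.072]
```

drive_tool(rows=[0.005,0,0.04,0,0,-0.05,0.005,0,0.052,0,0,-0.072,0.005,0,0.08,0,0,-0.072,0.005,0,0.1,0,0,-0.072,0.005,0,0.11,0,0,-0.072,0.005,0,0.11,0,0,-0.072,0.005,0,0.11,0,0,-0.072,0.005,0,0.11,0,0,-0.072])

```text
t: 10.0
tool_pos: [605.3, -33.4, 145.1]
tcp_rot: [1.0, -0.022, 0.0, -0.001]
force: [-0.3, 0.1, 0.3]
opening: 42.9
grasp_force: 0.0
```

drive_tool(rows=[0,0,0,0,0,0,0,0,0,0,0,0,0,0,0,0,0,0,0,0,0,0,0,0,0,0,0,0,0,0,0,0,0,0,0,0,0,0,0,0,0,0,0,0,0,0,0,0], jaw=-1)

```text
t: 11.0
tool_pos: [605.1, -33.3, 144.6]
tcp_rot: [1.0, -0.022, -0.0, -0.001]
force: [0.0, 1.5, 1.3]
opening: 7.3
grasp_force: 61.1
```

```bash
python3 - <<'E'
from h import *
st();print(get_obs()["wrist_torque"])
E
```

```text
t 11.0 tcp_can [-14.8   0.3 144.6] tip [-14.8   0.3 130.6] corner [ -4.1   2.8 130.6] z [-0.  0. -1.] F_can [-0.4  1.4  1.3] j [ 0.21  0.44 -0.18 -0.   -0.96  1.32] op 7.287649615832671
[0.51322045 0.04135467 0.02122264]
```

drive_tool(rows=[0,0,0.004,0,0,0,0,0,0.008,0,0,0,0,0,0.011,0,0,0,0,0,0.014,0,0,0,0,0,0.014,0,0,0,0,0,0.014,0,0,0,0,0,0.014,0,0,0,0,0,0.014,0,0,0])

```text
t: 12.0
tool_pos: [605.1, -33.3, 138.6]
tcp_rot: [1.0, -0.021, 0.0, -0.001]
force: [-2.1, 3.8, 7.6]
opening: 7.0
grasp_force: 61.9
```

```bash
python3 - <<'E'
from h import *
st()
E
```

```text
t 12.0 tcp_can [-14.8   0.3 138.6] tip [-14.8   0.3 124.6] corner [ -4.    2.8 124.6] z [-0.  0. -1.] F_can [-3.   3.2  7.6] j [ 0.21  0.45 -0.18 -0.   -0.94  1.32] op 6.976236006928477
```

Force reads 7.6 N, so the cap is pressed. I'll press slightly more and turn counter-clockwise.

drive_tool(rows=[0,0,0.003,0,0,-0.03,0,0,0.003,0,0,-0.08,0,0,0.003,0,0,-0.13,0,0,0.003,0,0,-0.18,0,0,0.003,0,0,-0.23,0,0,0.003,0,0,-0.28,0,0,0.003,0,0,-0.33,0,0,0.003,0,0,-0.38])

```text
t: 13.0
tool_pos: [603.3, -30.4, 137.9]
tcp_rot: [0.838, 0.546, 0.0, -0.003]
force: [-10.3, 16.2, 16.0]
opening: 7.3
grasp_force: 63.1
```

```bash
python3 - <<'E'
from h import *
st();print(get_obs()["wrist_torque"])
E
```

```text
t 13.0 tcp_can [-17.3   2.7 137.9] tip [-17.3   2.7 123.9] corner [-15.7  13.6 123.9] z [-0.  0. -1.] F_can [-14.1  12.9  16. ] j [ 0.21  0.44 -0.18 -0.01 -0.94  2.52] op 7.340049822294201
[ 4.46581173  3.18517414 -0.13420708]
```

drive_tool(rows=[0.003,-0.004,0,0,0,-0.02,0.005,-0.008,0,0,0,-0.06,0.005,-0.008,-0.004,0,0,-0.1,0.005,-0.008,-0.01,0,0,-0.14,0.005,-0.008,-0.012,0,0,-0.14,0.005,-0.008,-0.012,0,0,-0.14,0.005,-0.008,-0.012,0,0,-0.14,0.005,-0.008,-0.012,0,0,-0.14])

```text
t: 14.0
tool_pos: [601.7, -29.7, 141.7]
tcp_rot: [0.7, 0.714, -0.0, -0.001]
force: [-4.9, 1.3, 3.8]
opening: 7.3
grasp_force: 61.5
```

```bash
python3 - <<'E'
from h import *
st();print(get_obs()["wrist_torque"])
E
```

```text
t 14.0 tcp_can [-19.    2.9 141.7] tip [-19.1   2.9 127.7] corner [-22.2  13.5 127.7] z [-0.  0. -1.] F_can [-5.1 -0.   3.8] j [ 0.22  0.44 -0.19 -0.   -0.95  2.94] op 7.263033311032348
[ 0.32801481  1.25387631 -0.04526199]
```

The cap is past the catch at q of about 1.85. I'll release, lift, turn back half a turn and regrip.

drive_tool(rows=[0,0,0,0,0,0,0,0,0,0,0,0,0,0,0,0,0,0,0,0,-0.06,0,0,0,0,0,-0.06,0,0,0.05,0,0,-0.06,0,0,0.105,0,0,-0.06,0,0,0.16,0,0,-0.06,0,0,0.215], jaw=0)

```text
t: 15.0
tool_pos: [602.6, -29.5, 172.0]
tcp_rot: [0.898, 0.439, 0.0, -0.001]
force: [0.1, -0.5, 0.6]
opening: 42.6
grasp_force: 0.0
```

drive_tool(rows=[0,0,0,0,0,0.055,0,0,0,0,0,0.11,0,0,0,0,0,0.165,0,0,0,0,0,0.22,0,0,0,0,0,0.275,0,0,0,0,0,0.33,0,0,0,0,0,0.385,0,0,0,0,0,0.44])

```text
t: 16.0
tool_pos: [602.6, -29.6, 171.9]
tcp_rot: [0.972, -0.234, -0.0, -0.001]
force: [0.5, -0.1, -0.0]
opening: 42.8
grasp_force: 0.0
```

```bash
python3 - <<'E'
from h import *
st();R=RC.T@Ro.from_quat(get_obs()["tcp_rot"]).as_matrix();print(np.degrees(np.arctan2(R[1,0],R[0,0])))
yaw=106-180
rows([pose((-19,160.),0,corner=False,yaw=yaw),pose((-19,131.),0,corner=False,yaw=yaw)])
# ridge angle from wrist view: bright/edge lines near cap centre
f=grab_frame("wrist");c=proj(f,[P+RC@np.array([-19,0,144.])])[0];print(c)
cv2.imwrite("wr.png",f["frame"][:,:,::-1])
g=cv2.cvtColor(f["frame"],cv2.COLOR_RGB2GRAY)
l=cv2.HoughLinesP(cv2.Canny(g,40,100),1,np.pi/360,25,minLineLength=35,maxLineGap=6)
if l is not None:
    for x1,y1,x2,y2 in l[:,0]:
        a,b=ray(f,(x1,y1),144),ray(f,(x2,y2),144);u=RC.T@(a-P);v=RC.T@(b-P);m=(u+v)/2
        if np.hypot(m[0]+17,m[1])<14: print(u[:2].round(1),v[:2].round(1),round(np.degrees(np.arctan2(v[1]-u[1],v[0]-u[0]))%180,1))
E
```

```text
t 16.0 tcp_can [-18.2   3.3 171.9] tip [-18.2   3.3 157.9] corner [ -7.4   1.  157.9] z [-0.  0. -1.] F_can [ 0.5  0.  -0. ] j [ 0.22  0.41 -0.15 -0.   -1.01  0.88] op 42.75717875804968
-11.833288678738851
[-0.0, 0.007, -0.004, -0.0, 0.0, 0.345]
[-0.0, 0.007, 0.054, -0.0, 0.0, 0.345]
[333.36811544 285.19847267]
[-18.3  16.3] [ -4.6 -28.1] 107.1
[-16.4  28.1] [ -1.7 -24.6] 105.6
```

```bash
python3 - <<'E'
from h import *
f=np.load("w.npz");f={k:f[k] for k in f}
g2=cv2.imread("wr.png",0).astype(np.float32);g1=cv2.cvtColor(f["frame"],cv2.COLOR_RGB2GRAY).astype(np.float32)
f2=grab_frame("wrist")
def prof(f,g,ang,u):
    v=np.arange(-16,17);t=np.radians(ang);e=np.array([np.cos(t),np.sin(t)]);n=np.array([-e[1],e[0]])
    X=[P+RC@np.r_[np.array([-15,0])+a*e+b*n,144.] for b in v for a in u]
    p=proj(f,X).astype(np.float32);s=cv2.remap(g,p[:,:1],p[:,1:],cv2.INTER_LINEAR).reshape(len(v),len(u))
    return np.c_[v,np.median(s,1)].astype(int).tolist()
for u in (np.arange(-25,-10),np.arange(0,22)):
    print("start",prof(f,g1,12.8,u));print("now",prof(f2,g2,106,u))
E
```

```text
start [[-16, 140], [-15, 141], [-14, 140], [-13, 140], [-12, 141], [-11, 140], [-10, 140], [-9, 140], [-8, 140], [-7, 141], [-6, 140], [-5, 133], [-4, 105], [-3, 127], [-2, 139], [-1, 141], [0, 141], [1, 140], [2, 141], [3, 139], [4, 130], [5, 124], [6, 139], [7, 140], [8, 141], [9, 140], [10, 141], [11, 140], [12, 141], [13, 139], [14, 140], [15, 140], [16, 140]]
now [[-16, 234], [-15, 234], [-14, 234], [-13, 234], [-12, 234], [-11, 234], [-10, 234], [-9, 234], [-8, 233], [-7, 235], [-6, 142], [-5, 113], [-4, 118], [-3, 122], [-2, 153], [-1, 217], [0, 233], [1, 236], [2, 235], [3, 234], [4, 232], [5, 232], [6, 192], [7, 150], [8, 148], [9, 147], [10, 148], [11, 147], [12, 146], [13, 145], [14, 113], [15, 95], [16, 97]]
start [[-16, 229], [-15, 229], [-14, 229], [-13, 229], [-12, 229], [-11, 229], [-10, 229], [-9, 229], [-8, 228], [-7, 229], [-6, 229], [-5, 207], [-4, 145], [-3, 210], [-2, 228], [-1, 230], [0, 228], [1, 227], [2, 227], [3, 223], [4, 192], [5, 151], [6, 222], [7, 226], [8, 227], [9, 227], [10, 228], [11, 197], [12, 183], [13, 178], [14, 180], [15, 185], [16, 189]]
now [[-16, 232], [-15, 175], [-14, 149], [-13, 148], [-12, 148], [-11, 147], [-10, 147], [-9, 147], [-8, 147], [-7, 146], [-6, 110], [-5, 104], [-4, 105], [-3, 106], [-2, 117], [-1, 140], [0, 147], [1, 148], [2, 148], [3, 147], [4, 147], [5, 145], [6, 136], [7, 143], [8, 146], [9, 147], [10, 146], [11, 146], [12, 146], [13, 146], [14, 146], [15, 146], [16, 146]]
```

drive_tool(rows=[0,0.005,0,0,0,0.055,0,0.005,0,0,0,0.11,0,0.005,0,0,0,0.165,0,0.005,0,0,0,0.22,0,0.005,0,0,0,0.275,0,0.005,0,0,0,0.33,0,0.005,0,0,0,0.345,0,0.005,0,0,0,0.345])

```text
t: 17.1
tool_pos: [601.4, -31.8, 172.0]
tcp_rot: [0.715, -0.699, -0.001, -0.0]
force: [0.1, 0.2, -0.7]
opening: 42.7
grasp_force: 0.0
```

```bash
python3 - <<'E'
from h import *
st()
rows([pose((-18,130.),0,corner=False,yaw=-74)])
E
```

```text
t 17.1 tcp_can [-18.8   0.8 172. ] tip [-18.8   0.8 158. ] corner [-15.7  -9.7 158. ] z [-0.  0. -1.] F_can [ 0.1  0.2 -0.7] j [ 0.22  0.41 -0.15 -0.   -1.01 -0.19] op 42.683970922578894
[0.002, -0.001, 0.056, 0.0, 0.0, 0.003]
```

drive_tool(rows=[0.002,-0.001,0.02,0,0,0.003,0.002,-0.001,0.04,0,0,0.003,0.002,-0.001,0.054,0,0,0.003,0.002,-0.001,0.054,0,0,0.003,0.002,-0.001,0.054,0,0,0.003,0.002,-0.001,0.054,0,0,0.003,0.002,-0.001,0.054,0,0,0.003,0.002,-0.001,0.054,0,0,0.003])

```text
t: 18.1
tool_pos: [601.9, -32.7, 145.3]
tcp_rot: [0.711, -0.703, -0.0, -0.0]
force: [-0.1, -1.0, 0.5]
opening: 42.6
grasp_force: 0.0
```

drive_tool(rows=[0,0,0,0,0,0,0,0,0,0,0,0,0,0,0,0,0,0,0,0,0,0,0,0,0,0,0,0,0,0,0,0,0,0,0,0,0,0,0,0,0,0,0,0,0,0,0,0], jaw=-1)

```text
t: 19.1
tool_pos: [601.7, -32.7, 145.0]
tcp_rot: [0.711, -0.703, -0.001, -0.0]
force: [-0.2, 1.0, 1.9]
opening: 7.2
grasp_force: 61.3
```

```bash
python3 - <<'E'
from h import *
st();print(get_obs()["wrist_torque"])
E
```

```text
t 19.1 tcp_can [-1.82e+01 -1.00e-01  1.45e+02] tip [-18.3  -0.  131. ] corner [-15.3 -10.6 131. ] z [-0.  0. -1.] F_can [-0.5  0.9  1.9] j [ 0.21  0.43 -0.18 -0.   -0.95 -0.2 ] op 7.204596919181476
[0.09060308 0.28962481 0.04262713]
```

Gripped with almost no lateral force. I'll turn on.

drive_tool(rows=[0,0,0,0,0,-0.04,0,0,0,0,0,-0.09,0,0,0,0,0,-0.14,0,0,0,0,0,-0.19,0,0,0,0,0,-0.24,0,0,0,0,0,-0.29,0,0,0,0,0,-0.34,0,0,0,0,0,-0.39])

```text
t: 20.1
tool_pos: [601.4, -33.0, 145.0]
tcp_rot: [0.986, -0.165, -0.001, -0.0]
force: [-0.3, -0.4, 1.1]
opening: 7.1
grasp_force: 61.4
```

```bash
python3 - <<'E'
from h import *
st();print(get_obs()["wrist_torque"])
E
```

```text
t 20.1 tcp_can [-18.5  -0.3 145. ] tip [-18.5  -0.3 131. ] corner [ -7.5  -1.  130.9] z [-0.  0. -1.] F_can [-0.1 -0.5  1.1] j [ 0.21  0.43 -0.18 -0.   -0.95  1.03] op 7.10520817646367
[-0.12642902  0.40545484 -0.05167698]
```

drive_tool(rows=[0,0,0,0,0,-0.04,0,0,0,0,0,-0.09,0,0,0,0,0,-0.14,0,0,0,0,0,-0.19,0,0,0,0,0,-0.24,0,0,0,0,0,-0.29,0,0,0,0,0,-0.34,0,0,0,0,0,-0.39])

```text
t: 21.1
tool_pos: [601.5, -33.3, 145.0]
tcp_rot: [0.902, 0.433, -0.0, -0.0]
force: [-0.9, -1.0, 0.4]
opening: 7.2
grasp_force: 61.3
```

drive_tool(rows=[0,0,0,0,0,-0.03,0,0,0,0,0,-0.06,0,0,0,0,0,-0.09,0,0,0,0,0,-0.115,0,0,0,0,0,-0.115,0,0,0,0,0,-0.115,0,0,0,0,0,-0.115,0,0,0,0,0,-0.115])

```text
t: 22.1
tool_pos: [601.6, -33.3, 145.0]
tcp_rot: [0.811, 0.585, -0.0, -0.001]
force: [-1.3, -5.6, 1.3]
opening: 7.3
grasp_force: 61.3
```

```bash
python3 - <<'E'
from h import *
st();print(get_obs()["wrist_torque"]);R=RC.T@Ro.from_quat(get_obs()["tcp_rot"]).as_matrix();print(np.degrees(np.arctan2(R[1,0],R[0,0])))
E
```

```text
t 22.1 tcp_can [-18.2  -0.6 145. ] tip [-18.2  -0.6 131. ] corner [-17.6  10.4 131. ] z [-0.  0. -1.] F_can [ 0.2 -5.7  1.3] j [ 0.21  0.43 -0.18 -0.   -0.95  2.61] op 7.308088845739601
[-1.5440103   0.3386268   0.02569996]
86.93191492159852
```

The cap is at 267° (4.66 rad), at its stop. I'll release and lift away.

drive_tool(rows=[0,0,0,0,0,0,0,0,0,0,0,0,0,0,0,0,0,0,0,0,0,0,0,0,0,0,-0.05,0,0,0,0,0,-0.12,0,0,0,0,0,-0.2,0,0,0,0,0,-0.2,0,0,0], jaw=0)

```text
t: 23.1
tool_pos: [603.8, -32.6, 249.3]
tcp_rot: [0.81, 0.586, 0.004, 0.002]
force: [-0.8, 0.4, 0.2]
opening: 43.1
grasp_force: 0.0
```

```bash
python3 - <<'E'
from h import *
st()
f=grab_frame("wrist");g=cv2.cvtColor(f["frame"],cv2.COLOR_RGB2GRAY)
l=cv2.HoughLinesP(cv2.Canny(g,40,100),1,np.pi/360,20,minLineLength=25,maxLineGap=6)
for x1,y1,x2,y2 in l[:,0]:
    u,v=[RC.T@(ray(f,p,144)-P) for p in ((x1,y1),(x2,y2))];m=(u+v)/2
    if np.hypot(m[0]+17,m[1])<14: print(u[:2].round(1),v[:2].round(1),round(np.degrees(np.arctan2(v[1]-u[1],v[0]-u[0]))%180,1))
# hood angle: dark hood silhouette in scene/side vs model
for n in ("scene","side"):
    f=grab_frame(n);im=f["frame"].astype(int);dark=(im.max(2)<115)&(np.ptp(im,2)<25)
    for th in (1.5,1.6,1.7,1.75,1.8,1.85,1.9):
        C=[]
        for x,z in ((-55,115),(-55,150),(38,115),(38,150)):
            q=arc(np.degrees(th),(x,z));C+= [P+RC@[q[0],y,q[1]] for y in (-42,42)]
        h=cv2.convexHull(proj(f,C).astype(np.float32)).astype(int);m=np.zeros((480,640),np.uint8);cv2.fillConvexPoly(m,h,1)
        ring=cv2.dilate(m,np.ones((9,9)))>m
        print(n,th,round(dark[m>0].mean(),3),round(dark[ring].mean(),3))
E
```

```text
t 23.1 tcp_can [-16.2   0.6 249.3] tip [-16.1   0.7 235.3] corner [-15.6  11.7 235.3] z [ 0.01  0.   -1.  ] F_can [-0.8  0.2  0.2] j [ 0.21  0.34 -0.04 -0.   -1.17  2.61] op 43.078014531113126
[-24.3   3. ] [-24.5 -22.9] 89.7
[-14.  -25.9] [-12.5   3.1] 87.1
scene 1.5 0.846 0.346
scene 1.6 0.863 0.301
scene 1.7 0.868 0.227
scene 1.75 0.867 0.209
scene 1.8 0.858 0.199
scene 1.85 0.849 0.184
scene 1.9 0.846 0.181
side 1.5 0.803 0.538
side 1.6 0.821 0.555
side 1.7 0.866 0.579
side 1.75 0.903 0.553
side 1.8 0.942 0.56
side 1.85 0.957 0.585
side 1.9 0.957 0.659
```

The ridge is at 87° modulo 180, which matches q of about 4.66, and the hood still stands at about 1.8 rad. I'll raise the arm slightly so it settles, then hand in.

drive_tool(rows=[0,0,-0.03,0,0,0,0,0,-0.06,0,0,0,0,0,-0.06,0,0,0,0,0,-0.06,0,0,0,0,0,-0.06,0,0,0,0,0,-0.06,0,0,0,0,0,-0.06,0,0,0,0,0,-0.06,0,0,0])

```text
t: 24.25
tool_pos: [601.8, -32.9, 275.0]
tcp_rot: [0.811, 0.586, 0.0, -0.001]
force: [-0.8, 0.6, -0.7]
opening: 42.7
grasp_force: 0.0
```

```bash
python3 -c "
from station import *
print(job_done())"
```

```text
the job is handed in; nothing more can be done
None
```

The job is handed in at about 24 s: the hood stands open at about 1.8 rad, the cap is unscrewed to about 4.66 of 4.7 rad, and the arm is clear above; I did not re-measure the surrounding things at the end, and no verdict came back.

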